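Nest the prep tubs and snap the lid on

TASK

Put the washed prep tubs away as one nest: stand the blue medium tub fully home and upright inside the white large tub, then the yellow small tub fully home inside the blue one. Last put the red lid over them: tilt it to slip one flange under the white tub's fixed red hook, then swing it down and press the other side until the green spring clip snaps over it and the lid sits level. Leave the nest upright on the counter, never tip the white tub, and leave the scale, jar and spatula where they are.

Things in the scene. Friction and masses are not known exactly. Their poses are not given: they have to be found in the camera images.
- large_tub: White square open tub, 130 x 130 mm outside, 100 mm high, walls 4 mm, 0.6 kg, loose. A rim lip widens its top 6 mm to 140 mm along x. Origin: centre of its underside, z up. Opening 122 mm square. In each inner corner a 20 mm square rib rises to 34 mm above the underside: the blue tub rests on these, its underside 34 mm above this one's.
- large_rim (a point): Centre of the white tub's mouth, at rim height (100 mm up). Red fixed hook outside its -x wall (17 mm above the rim), green spring clip outside its +x wall (21 mm above), 78 to 90 mm from the centre. The +y and -y walls have neither: there a finger outside a held tub's rim stays clear. The blue rim comes to rest 16 mm above this one.
- hook_lip (a point): Tip of the red rigid hook: the lower edge of its lip, 78 mm from the white tub's centre towards its -x, 12 mm above its rim. The hook is 60 mm wide along y; its lip reaches 5.5 mm inwards from an upright face 83.5 mm from the centre. A lid flange goes under it only with the lid's other side raised about 20 to 30 degrees; a level lid comes to rest on the hook.
- medium_tub: Blue square open tub, 114 x 114 mm outside, 82 mm high, walls 4 mm, about 0.12 kg. Origin: centre of its underside, z up. The lowest 12 mm tapers in 5 mm per side. Opening 106 mm square; a 20 mm square rib in each inner corner up to 26 mm above the underside, on which the yellow tub rests. Fits in the white tub at any quarter turn, 4 mm play per side.
- medium_rim (a point): Centre of the blue tub's mouth, at rim height (82 mm up). It can be lifted by pinching the middle of a wall at the rim, one finger inside and one outside, at most 13 mm deep, so that the finger stays above the white rim when the tub is home. The yellow rim comes to rest 16 mm above this one.
- small_tub: Yellow square open tub, 100 x 100 mm outside, 72 mm high, walls 4 mm, about 0.09 kg. Origin: centre of its underside, z up. The lowest 12 mm tapers in 5 mm per side. Opening 92 mm square, no ribs. Home, its underside is 26 mm above the blue tub's. Any quarter turn, 3 mm play per side; lifted like the blue one.
- lid: Red deep lid, an upside-down tray 140 mm (x) x 130 mm (y), open below (134 x 124 mm, 40 mm deep), flat top 44 mm up, about 0.15 kg. Origin: centre of its lower edge, z up. Along its +x and -x lower edges a flange, 100 mm long, 5 mm thick, reaches 82 mm from the centre: hook and clip hold these, so its x must lie along the white tub's x, either way.
- lid_handle (a point): Middle of the bar handle on the lid's top: 60 mm long along the lid's x, 22 mm wide along y, from 44 to 72 mm above the lid's origin (this point 58 mm). Home, the lid is level, its lower edge on the white rim all round, one flange under the hook, the other under the clip.
- clip (a joint): Green spring clip at the middle of the white tub's +x wall, 40 mm wide; its nose has a sloping top, and its tip is 78 mm from the tub's centre, 7.5 mm above the rim. Value: travel outwards in m, 0 at rest, at most 0.006. A flange pushed down past the nose forces it out about 4 mm (takes about 5 to 12 N), then it springs back to 0 over the flange. Also 0 before the lid touches it.
- scale: Grey kitchen scale, 120 mm x 160 mm, 57 mm high, bystander. Origin: centre of its underside.
- jar: Amber jar with a white cap, 70 mm across, 90 mm high, bystander. Origin: centre of its underside.
- spatula: Spatula about 240 mm long lying on the counter, along its x, bystander.
Not all that is in view belongs to the job. What is meant by the lid is not brown or turquoise, and is the larger of those in its own colour.

How it is judged (in metres and radians):
On the way, in this order (a step that is already met when the one before it is completed fails the run):
1. the medium tub is home in the large tub (z of medium_tub in the frame of large_tub between 0.031 and 0.037 m and horizontal distance between medium_tub and large_tub below 0.008 m and angle between the z axis of medium_tub and the z axis of large_tub, either way round below 0.05 rad and angle between large_tub's own z axis and vertical below 0.05 rad and height (world z) of large_tub below 0.004 m), for 0.2 s.
2. the small tub is home in the medium tub (all of step 1 and z of small_tub in the frame of medium_tub between 0.023 and 0.029 m and horizontal distance between small_tub and medium_tub below 0.006 m and angle between the z axis of small_tub and the z axis of medium_tub, either way round below 0.05 rad), for 0.2 s.
3. the lid is home and the clip has snapped over it (z of medium_tub in the frame of large_tub between 0.031 and 0.037 m and horizontal distance between medium_tub and large_tub below 0.008 m and angle between the z axis of each of medium_tub, lid and the z axis of large_tub, either way round below 0.05 rad and z of small_tub in the frame of medium_tub between 0.023 and 0.029 m and horizontal distance between small_tub and medium_tub below 0.006 m and angle between the z axis of small_tub and the z axis of medium_tub, either way round below 0.05 rad and z of lid in the frame of large_tub between 0.097 and 0.103 m and horizontal distance between lid and large_tub below 0.011 m and angle between the x axis of lid and the x axis of large_tub, either way round below 0.12 rad and value of joint clip below 0.0015 m), for 0.2 s.
At the end, for the whole second after the job is handed in: Medium on the large tub's ribs and small on the medium's (height within 3 mm, centred within 8 and 6 mm); lid on the large rim (within 3 mm, centred within 11 mm, x axes within 0.12 rad); each level within 0.05 rad; clip within 1.5 mm of rest; large tub upright on the counter; all still (all of step 3 and angle between large_tub's own z axis and vertical below 0.05 rad and height (world z) of large_tub below 0.004 m and linear speed of each of large_tub, medium_tub, small_tub, lid below 0.02 m/s); the robot touches nothing.
It fails at once if the scale is displaced by more than 30 mm (distance of scale from where it was at the start of the episode above 0.03 m).
It fails at once if the jar is displaced by more than 30 mm (distance of jar from where it was at the start of the episode above 0.03 m).
It fails at once if the spatula is displaced by more than 30 mm (distance of spatula from where it was at the start of the episode above 0.03 m).
It fails at once if the white tub is tipped by more than 0.3 rad (angle between large_tub's own z axis and vertical above 0.3 rad).
It also fails if it takes over 72 s, if anything falls off the work surface, if the arm or the gripper's body presses on something with over 40 N, if the wrist force passes 120 N, or if a joint passes its speed limit or range.

ROBOT

A 6-joint arm with a two-finger parallel gripper is mounted at the origin on the work surface. World frame = base frame: x ahead of the robot, y to its left, z up, the work surface at z = 0. Lengths are in mm, angles in rad, forces in N, time in s.
With the tool pointing down it reaches from about 275 to 1000 mm from the base axis. Payload 8.4 kg.
Tool frame: the origin (TCP) lies at the centre of the arm's flange, where the gripper is bolted on; the fingertips stand 173 mm ahead of it and the grasp point (between the pads) lies 155 mm ahead of it; z points along the fingers, y is the direction in which the jaws open and shut (so a half turn about z gives the same grasp; the last joint's range is limited). The gripper opens to 85 mm and grips with 20 to 120 N. Pads are 22 mm wide; open, the fingers measure 114 mm over their backs; the gripper's body (76 mm by 85 mm) begins 54 mm behind the grasp point. The pads swing forward as they close: fully open they stand 13 mm farther back than shut.
Start: joints at [1.166, 0.353, 1.633, -0, 1.155, -0.002], TCP at [244.997, 574.984, 404.681] pointing down, gripper open.
Joint ranges: [-2.63, 2.63], [-0.92, 2.1], [0.06, 2.66], [-1.3, 4.44], [0, 2.69], [-3.02, 3.02]. Speed limits (rad/s): [2.22, 2.22, 2.79, 3.14, 3.14, 3.14].

INTERFACE

Orientations are given as [roll, pitch, yaw] about the fixed x, y, z axes, in that order (R = Rz(yaw) Ry(pitch) Rx(roll)).
In Python, from rig import sense, grab_frame, camera_model, sign_off gives the robot as it stands. The module is installed in compiled form; this text tells all that it offers.
- The arm moves only by the tool step_arm, never from a script. Its argument "commands" is a list of rows, each a list of 3 entries, a list of its own where there are three numbers: the shift along the tool's x, y, z in mm, then the turn about the tool's z in rad, then the opening, from 0 (shut) to 1 (fully open). A call has 1 to 20 rows; each row shifts and turns the pose as measured when the row begins, along the tool's axes as they then stand; what a row does not reach is not made up. A row lasts 1/8 s, in which the tool goes at most 62.5 mm and 10.7 degrees, less where a joint would pass 70% of its speed; a pose out of reach is approached as far as the arm can. A call with a gripper value outside its range is refused whole. The fingers move at their own pace and stop on an object; "force" is the grip in N (left out, the last holds). Time passes only in rows, so rows that do not move let the fingers close. It gives the time, the measured TCP pose, the force and the opening at its end, in the units of the state.
- sense(): the state, without advancing time (a new reading comes with each control period).
- grab_frame(name): name is "scene" or "top" or "wrist"; returns the picture (420x560x3 uint8, blue, green, red); there is no depth.
- camera_model(name): a dict with "fx", "fy", "cx", "cy" (pixels), "R" (3x3) and "t" (3): a world point X has camera coordinates R X + t. Camera axes: x right, y down, z forward; pixel columns grow to the right and rows downward; lengths in mm; the calibration is good to about 2 mm. A picture is of the moment at which its call begins: read the wrist's pose just before it. camera_model takes no time and is no camera call; for the wrist camera it gives the pose at the moment of the call.
- sign_off(): hands the job in, once; it reports no verdict.
The state is a dict: "clock": time; "qpos": joint angles; "qvel": joint speeds; "joint_efforts": joint torques, N m; "eef_pos": TCP position; "tcp_rot": TCP orientation; "contact_force": force on the tool from outside, world axes, zero at the start; "wrist_torque": the same for the moment, N m; "opening": opening from 0.0 (shut) to 1.0 (fully open).
Only numpy, scipy, OpenCV 4.12 (cv2) and the standard library are available. Lean on these libraries where they do the work, as an engineer would, in place of code of your own. Each camera call takes 0.05 s, during which the arm holds its last target. There are 200 camera calls.

## Working session

There is one attempt and no reset: what is moved stays moved. The work goes in short steps, Python scripts to look and compute and a tool call to move; the robot and the scene stay as the last step left them, time stands still between calls to the robot, and variables do not carry over. Pictures are saved under pics/ and viewed, about 8 in all and at most 12, crops included, and the job is handed in when it is done.

Besides the shell and the picture viewer there is one more tool, called after "Call:" by a JSON object that holds its "method" and its "body". step_arm: Moves the arm, as the interface text tells. Its arguments: {"type":"object","properties":{"commands":{"type":"array","items":{"type":"array"}},"force":{"type":"number"}},"required":["commands"]}

```bash
mkdir -p pics
python3 - <<'E'
from rig import *
import cv2
s=sense();print(s)
for n in("scene","top"):
    f=grab_frame(n);cv2.imwrite(f"pics/{n}0.png",f);m=camera_model(n);print(n,m)
E
```

```text
{'clock': 0.0, 'qpos': array([ 1.16560879e+00,  3.53683811e-01,  1.63414042e+00, -1.35573074e-05,
        1.15521268e+00, -2.39205606e-03]), 'qvel': array([ 0.00075221, -0.00076964,  0.00220869,  0.0016207 , -0.00092405,
        0.00047182]), 'joint_efforts': array([-1.37446295e-04, -6.05249763e+01, -3.42074847e+01, -1.01812143e-04,
        9.42165032e-03,  4.08831710e-06]), 'eef_pos': array([244.89905538, 574.76461316, 403.9365445 ]), 'tcp_rot': array([-3.14014837e+00,  8.94062377e-06,  2.73880266e+00]), 'contact_force': array([-0.63251385,  0.2804139 , -0.98084716]), 'wrist_torque': array([ 0.00230775, -0.01721178,  0.00689687]), 'opening': 0.999824676217084}
scene {'fx': 464.2737688304523, 'fy': 464.2737688304523, 'cx': 289.720713000384, 'cy': 207.93320118339955, 'R': array([[-0.37183261,  0.92829926, -0.00100099],
       [ 0.65108474,  0.26002472, -0.7130749 ],
       [-0.66168661, -0.26579623, -0.70108715]]), 't': array([ 110.11061566, -267.11899361, 1839.58171834])}
top {'fx': 471.74262379753094, 'fy': 471.74262379753094, 'cx': 285.21555930564966, 'cy': 215.55527250366916, 'R': array([[-0.01419244, -0.99989068,  0.00414799],
       [-0.98963382,  0.0134537 , -0.1429822 ],
       [ 0.14291076, -0.00613425, -0.98971657]]), 't': array([  87.30770879,  478.13638075, 1119.72792349])}
```

View pics/scene0.png

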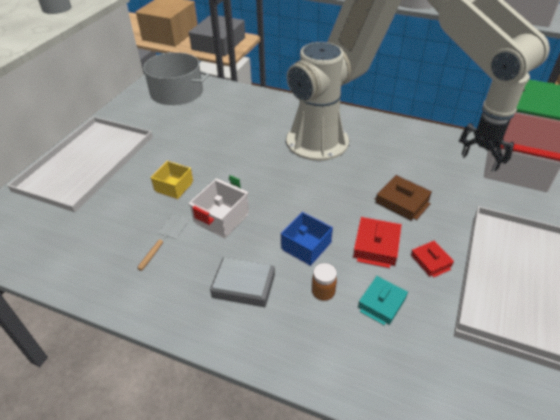

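View pics/top0.png

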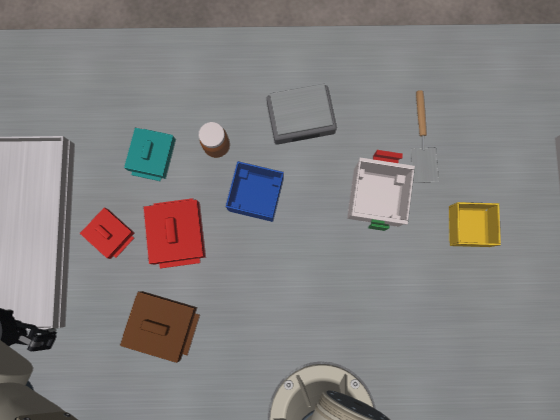

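Top view: white tub centre ≈(382,192) with the red hook at (388,156) and the clip at (379,225), blue (255,191), yellow (475,225), the wanted red lid (174,231) with its handle along world x. Brown, turquoise and the small red lid are distractors. The scene view agrees.

```bash
cat > h.py <<'E'
from rig import *
import cv2, numpy as np
def ray(m,uv,z):
    R=np.array(m["R"]);t=np.array(m["t"]);C=-R.T@t
    d=R.T@np.array([(uv[0]-m["cx"])/m["fx"],(uv[1]-m["cy"])/m["fy"],1.]);return C+d*(z-C[2])/d[2]
RNG={"blue":[(105,120,40),(125,255,255)],"yellow":[(20,120,60),(33,255,255)],"red":[(0,150,60),(6,255,255)],"brown":[(7,100,30),(16,255,255)],"green":[(50,80,30),(80,255,255)],"white":[(0,0,190),(180,40,255)]}
def mask(f,c):
    h=cv2.cvtColor(f,cv2.COLOR_BGR2HSV);m=cv2.inRange(h,*map(np.array,RNG[c]))
    if c=="red": m|=cv2.inRange(h,np.array((172,150,60)),np.array((180,255,255)))
    return m
def blobs(f,c,amin=150):
    cs,_=cv2.findContours(mask(f,c),cv2.RETR_EXTERNAL,cv2.CHAIN_APPROX_NONE)
    return sorted([k for k in cs if cv2.contourArea(k)>amin],key=cv2.contourArea,reverse=True)
def rect(m,k,z):
    P=np.array([ray(m,p[0],z)[:2] for p in k],np.float32);return cv2.minAreaRect(P)
def axes():
    from scipy.spatial.transform import Rotation as r
    s=sense();return s,r.from_euler("xyz",s["tcp_rot"]).as_matrix()
E
python3 - <<'E'
from h import *
f=cv2.imread("pics/top0.png");m=camera_model("top")
R=np.array(m["R"]);print("cam",-R.T@m["t"])
for c,z in(("blue",82),("yellow",72),("red",44),("brown",44),("green",115),("white",100)):
    for k in blobs(f,c,60)[:3]: print(c,cv2.contourArea(k),rect(m,k,z))
s,M=axes();print(M.round(2));w=camera_model("wrist");R=np.array(w["R"]);print("wrist cam",-R.T@w["t"],R.round(3),w["fx"])
E
```

```text
cam [ 314.39786833   87.73415516 1176.21611775]
blue 2359.0 ((532.634521484375, 153.177001953125), (114.96612548828125, 121.65592193603516), 75.53705596923828)
yellow 2092.5 ((447.5285949707031, -365.0207824707031), (119.89112091064453, 104.47139739990234), 87.46696472167969)
red 3363.0 ((439.3965759277344, 349.8986511230469), (157.26699829101562, 132.66500854492188), 6.9773101806640625)
red 1447.5 ((438.9520568847656, 508.65887451171875), (105.37533569335938, 85.22410583496094), 48.20967483520508)
red 213.5 ((622.9915771484375, -173.30751037597656), (68.4112777709961, 24.8682918548584), 80.22980499267578)
brown 3636.0 ((218.04428100585938, 377.358642578125), (156.48658752441406, 131.4788055419922), 72.8910140991211)
brown 223.0 ((733.5595092773438, -262.6175537109375), (115.08793640136719, 16.052947998046875), 1.004887580871582)
brown 213.5 ((652.561279296875, 250.4178009033203), (52.23686218261719, 66.57829284667969), 17.72152328491211)
green 120.5 ((443.75433349609375, -130.8649139404297), (43.13551712036133, 20.766698837280273), 79.6353530883789)
white 1735.0 ((513.3607177734375, -144.95449829101562), (128.20896911621094, 110.86088562011719), 80.13069915771484)
white 415.0 ((668.1163940429688, 254.8308868408203), (56.50712203979492, 54.34372329711914), 0.28382763266563416)
white 291.0 ((580.6568603515625, 636.0265502929688), (147.830078125, 18.4827880859375), 1.7834068536758423)
[[-0.92  0.39 -0.  ]
 [ 0.39  0.92 -0.  ]
 [-0.   -0.   -1.  ]]
wrist cam [171.61958165 605.4032894  374.21828853] [[ 0.392  0.92  -0.001]
 [ 0.874 -0.373  0.311]
 [ 0.286 -0.123 -0.95 ]] 312.5463762766464
```

Call:
{"method": "step_arm", "body": {"commands": [[[-47,-29.5,0],0,0.4],[[-47,-29.5,0],0,0.4],[[-47,-29.5,0],0,0.4],[[-47,-29.5,0],0,0.4],[[-47,-29.5,0],0,0.4],[[-47,-29.5,0],0,0.4],[[-47,-29.5,0],0,0.4],[[-47,-29.5,0],0,0.4],[[-47,-29.5,0],0,0.4],[[0,0,0],-0.14,0.4],[[0,0,0],0,0.4]]}}

```text
clock: 1.48
eef_pos: [538.0, 151.5, 401.2]
tcp_rot: [-3.138, -0.002, 2.882]
contact_force: [-1.2, 0.7, -0.1]
opening: 0.397
```

```bash
cat >> h.py <<'E'
def snap(name):
    m=camera_model("wrist");f=grab_frame("wrist");cv2.imwrite(f"pics/{name}.png",f);np.save(f"pics/{name}.npy",m,allow_pickle=True);return f,m
E
python3 - <<'E'
from h import *
s,M=axes();print(s["clock"],s["eef_pos"],s["tcp_rot"],s["opening"])
f,m=snap("w1")
for k in blobs(f,"blue"): print(cv2.contourArea(k),rect(m,k,82))
E
```

```text
1.475 [538.02387477 151.47947173 401.22484294] [-3.13798026e+00 -1.97609203e-03  2.88224265e+00] 0.39680947378618997
13915.0 ((536.3634033203125, 152.90966796875), (113.76651763916016, 117.7546615600586), 75.72957611083984)
```

View pics/w1.png

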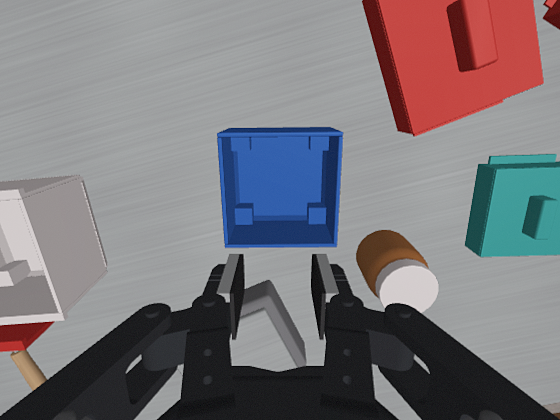

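Blue tub centred at about pixel (281,188), rim visible all round, and the pads straddle the axis below it. Pinching its +y (right) wall.

Call:
{"method": "step_arm", "body": {"commands": [[[0.5,28,0],0,0.4],[[0,28,40],0,0.4],[[0,0,50],0,0.4],[[0,0,50],0,0.4],[[0,0,0],0,0.4],[[0,0,0],0,0.4]]}}

```text
clock: 2.28
eef_pos: [551.0, 211.8, 260.4]
tcp_rot: [-3.14, 0.002, 2.871]
contact_force: [0.0, -0.5, 0.6]
opening: 0.4
```

Run:
```python
from h import *
s,M=axes();p=s["eef_pos"]
tgt=np.array([551.8,205.7,244.5]);print(M.T@(tgt-p))
```

```text
[-2.34225073 -5.69366174 15.96076083]
```

Call:
{"method": "step_arm", "body": {"commands": [[[-2.3,-5.7,0],-0.01,0.4],[[0,0,16],0,0.4],[[0,0,0],0,0.4]]}}

```text
clock: 2.65
eef_pos: [553.2, 205.7, 248.0]
tcp_rot: [3.139, 0.007, 2.88]
contact_force: [-0.8, -0.4, 0.1]
opening: 0.4
```

Run:
```python
from h import *
s,M=axes();p=s["eef_pos"]
tgt=np.array([551.8,205.7,244.5]);print(M.T@(tgt-p),s["tcp_rot"])
```

```text
[ 1.32617057 -0.37436309  3.52956864] [3.13892118 0.00739995 2.88046915]
```

Close and lift.

Call:
{"method": "step_arm", "body": {"commands": [[[0,0,3.5],0,0.4],[[0,0,0],0,0.2],[[0,0,0],0,0.0],[[0,0,0],0,0.0],[[0,0,0],0,0.0],[[0,0,0],0,0.0]], "force": 60}}

```text
clock: 3.4
eef_pos: [553.6, 205.7, 245.0]
tcp_rot: [3.139, 0.008, 2.88]
contact_force: [0.0, 0.0, -0.2]
opening: 0.023
```

Call:
{"method": "step_arm", "body": {"commands": [[[0,0,-20],0,0.0],[[0,0,-40],0,0.0],[[0,0,-50],0,0.0],[[0,0,-50],0,0.0],[[0,0,0],0,0.0],[[0,0,0],0,0.0]]}}

```text
clock: 4.15
eef_pos: [551.2, 205.5, 407.1]
tcp_rot: [3.14, 0.004, 2.88]
contact_force: [-0.1, 0.5, -1.9]
opening: 0.024
```

Call:
{"method": "step_arm", "body": {"commands": [[[-8,-24,-10],0,0.0],[[-17,-47,0],0,0.0],[[-17,-47,0],0,0.0],[[-17,-47,0],0,0.0],[[-17,-47,0],0,0.0],[[-17,-47,0],0,0.0],[[-17,-47,0],0,0.0],[[-17,-47,0],0,0.0],[[-17,-47,0],0,0.0],[[-8,-24,0],0,0.0],[[0,0,0],0,0.0],[[0,0,0],0,0.0]]}}

```text
clock: 5.65
eef_pos: [585.1, -256.0, 393.7]
tcp_rot: [-3.141, -0.028, 2.881]
contact_force: [0.5, 0.1, -2.1]
opening: 0.021
```

Run:
```python
from h import *
s,M=axes();print(s["clock"],s["eef_pos"],s["tcp_rot"],s["opening"])
f,m=snap("w2")
for c,z in(("white",100),("green",121),("red",117)):
    for k in blobs(f,c): print(c,cv2.contourArea(k),rect(m,k,z))
```

```text
5.65 [ 585.14960423 -255.9547285   393.71278198] [-3.14131604 -0.02787511  2.88093958] 0.021188346628762778
white 12295.0 ((533.0608520507812, -148.30088806152344), (130.83534240722656, 130.9849853515625), 80.01229095458984)
white 2090.0 ((462.61053466796875, -136.2938232421875), (130.63108825683594, 8.829898834228516), 80.1724853515625)
white 480.5 ((538.7666625976562, -85.22246551513672), (3.2739944458007812, 121.41451263427734), 80.15283203125)
white 435.5 ((490.34967041015625, -117.62884521484375), (15.491546630859375, 16.231914520263672), 81.89356231689453)
white 329.0 ((571.3716430664062, -131.66175842285156), (15.982816696166992, 16.232919692993164), 80.23422241210938)
white 186.5 ((629.537353515625, -544.2555541992188), (18.57368278503418, 43.07225036621094), 60.87593078613281)
green 493.0 ((456.93951416015625, -150.63223266601562), (32.13395309448242, 8.43542766571045), 75.05552673339844)
red 1822.5 ((603.7579345703125, -165.55499267578125), (68.947509765625, 23.57476043701172), 80.12400817871094)
```

View pics/w2.png

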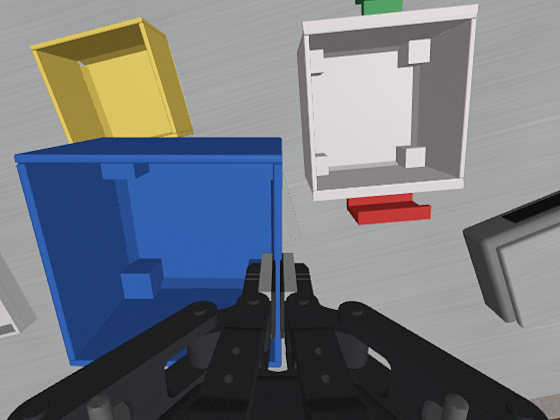

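White tub: lip bar at (303–478, 6–33), clip at the top (382,5), hook at (388,210). Two independent rim blobs give its centre as (527.5, −147.4) with the edges at 80.1°. The blue tub hangs level in the jaws, its rim 267 px wide as expected.

Call:
{"method": "step_arm", "body": {"commands": [[[18,30,0],0,0.0],[[29,48,0],0,0.0],[[29,48,0],0,0.0],[[9,15,0],0,0.0],[[0,0,0],-0.085,0.0],[[0,0,0],0,0.0],[[0,0,0],0,0.0]]}}

```text
clock: 6.58
eef_pos: [537.1, -87.6, 395.1]
tcp_rot: [3.139, -0.028, 2.973]
contact_force: [-0.3, 0.3, -1.2]
opening: 0.027
```

```bash
cat >> h.py <<'E'
def go(tgt,ang=None):
    s,M=axes();print("clk",s["clock"],"rpy",s["tcp_rot"].round(4),"pos",s["eef_pos"].round(1),"F",s["contact_force"].round(1),"op",round(s["opening"],3))
    print("tool shift",(M.T@(np.array(tgt)-s["eef_pos"])).round(1),"tool y angle",np.degrees(np.arctan2(M[1,1],M[0,1])).round(2))
E
python3 - <<'E'
from h import *
go([538.1,-93.4,279])
E
```

```text
clk 6.575 rpy [ 3.1388 -0.028   2.973 ] pos [537.1 -87.6 395.1] F [-0.3  0.3 -1.2] op 0.027
tool shift [ -5.2  -5.9 116. ] tool y angle 80.34
```

```bash
cat >> h.py <<'E'
from scipy.spatial.transform import Rotation as Ro
def place(gp,grpy,c0,h,white,zt):
    """tool shift so that the held tub's axis point at height h (upright at c0 when grasped) lands over white at z=zt"""
    G=Ro.from_euler("xyz",grpy).as_matrix();off=G.T@(np.array([c0[0],c0[1],h])-np.array(gp))
    s,M=axes();P=s["eef_pos"]+M@off
    d=np.array([white[0],white[1],zt])-P;up=M@G.T@np.array([0,0,1]);bx=M@G.T
    print("held pt",P.round(1),"tub up",up.round(3),"world d",d.round(1),"tool shift",(M.T@d).round(1),"F",s["contact_force"].round(1),"rpy",s["tcp_rot"].round(3),"clk",s["clock"],"op",round(s["opening"],3))
E
python3 - <<'E'
from h import *
place([553.6,205.7,245],[3.139,.008,2.88],[538.2,152.4],20,[527.5,-147.4],54)
E
```

```text
held pt [ 518.7 -140.6  170.3] tub up [ 0.035 -0.006  0.999] world d [   8.8   -6.8 -116.3] tool shift [-13.   -5.5 116. ] F [-0.3  0.3 -1.2] rpy [ 3.139 -0.028  2.973] clk 6.575 op 0.027
```

Call:
{"method": "step_arm", "body": {"commands": [[[-13,-5.5,0],0,0.0],[[0,0,0],0,0.0],[[0,0,20],0,0.0],[[0,0,0],0,0.0]]}}

```text
clock: 7.08
eef_pos: [550.1, -97.1, 374.3]
tcp_rot: [3.139, -0.028, 2.969]
contact_force: [0.7, 0.2, -1.7]
opening: 0.025
```

Run:
```python
from h import *
place([553.6,205.7,245],[3.139,.008,2.88],[538.2,152.4],20,[527.5,-147.4],54)
```

```text
held pt [ 531.6 -150.2  149.4] tub up [ 0.035 -0.006  0.999] world d [ -4.1   2.8 -95.4] tool shift [ 1.9  1.8 95.5] F [ 0.7  0.2 -1.7] rpy [ 3.139 -0.028  2.969] clk 7.075 op 0.025
```

Call:
{"method": "step_arm", "body": {"commands": [[[1.9,1.8,0],-0.01,0.0],[[0,0,20],0,0.0],[[0,0,0],0,0.0]]}}

```text
clock: 7.45
eef_pos: [548.6, -95.1, 356.0]
tcp_rot: [3.139, -0.026, 2.979]
contact_force: [-0.0, 0.4, -0.8]
opening: 0.023
```

Run:
```python
from h import *
place([553.6,205.7,245],[3.139,.008,2.88],[538.2,152.4],20,[527.5,-147.4],54)
f,m=snap("w3")
```

```text
held pt [ 531.  -148.3  131.1] tub up [ 0.033 -0.006  0.999] world d [ -3.5   0.9 -77.1] tool shift [ 1.7  0.1 77.2] F [-0.   0.4 -0.8] rpy [ 3.139 -0.026  2.979] clk 7.45 op 0.023
```

View pics/w3.png

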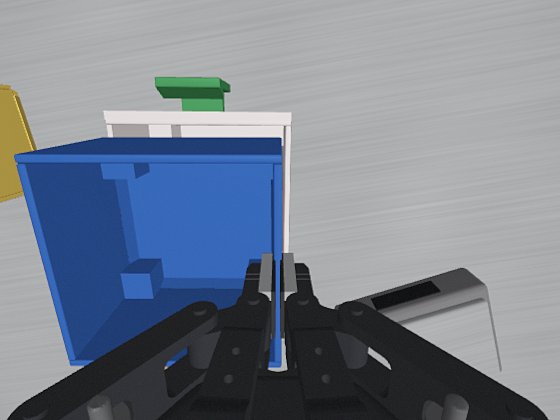

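Blue sits square over the white mouth (white lip edge at row 115, right wall top at column 288, both parallel to blue's edges). Lowering.

Call:
{"method": "step_arm", "body": {"commands": [[[1.7,0,15],0,0.0],[[0,0,15],0,0.0],[[0,0,0],0,0.0],[[0,0,10],0,0.0],[[0,0,0],0,0.0]]}}

```text
clock: 8.12
eef_pos: [546.8, -94.6, 315.9]
tcp_rot: [3.139, -0.022, 2.979]
contact_force: [0.5, 0.2, -1.7]
opening: 0.02
```

Run:
```python
from h import *
place([553.6,205.7,245],[3.139,.008,2.88],[538.2,152.4],20,[527.5,-147.4],54)
```

```text
held pt [ 530.2 -148.    91. ] tub up [ 0.029 -0.005  1.   ] world d [ -2.7   0.6 -37. ] tool shift [ 1.9  0.1 37.1] F [ 0.5  0.2 -1.7] rpy [ 3.139 -0.022  2.979] clk 8.125 op 0.02
```

Call:
{"method": "step_arm", "body": {"commands": [[[1.9,0,10],0,0.0],[[0,0,10],0,0.0],[[0,0,8],0,0.0],[[0,0,3],0,0.0],[[0,0,3],0,0.0],[[0,0,0],0,0.0]]}}

```text
clock: 8.88
eef_pos: [544.3, -93.8, 280.3]
tcp_rot: [3.138, -0.021, 2.979]
contact_force: [-0.4, 1.1, 3.7]
opening: 0.019
```

Run:
```python
from h import *
place([553.6,205.7,245],[3.139,.008,2.88],[538.2,152.4],20,[527.5,-147.4],54)
```

```text
held pt [ 527.8 -147.1   55.4] tub up [ 0.029 -0.006  1.   ] world d [-0.3 -0.3 -1.4] tool shift [ 0.2 -0.3  1.4] F [-0.4  1.1  3.7] rpy [ 3.138 -0.021  2.979] clk 8.875 op 0.019
```

Call:
{"method": "step_arm", "body": {"commands": [[[0,0,0],0,0.3],[[0,0,0],0,0.4],[[0,0,0],0,0.4],[[0,0,-15],0,0.4],[[0,0,-30],0,0.4],[[0,0,-30],0,0.4],[[0,0,-30],0,0.4],[[0,-10,-20],0,0.4],[[0,0,0],0,0.4]]}}

```text
clock: 10.0
eef_pos: [545.7, -104.8, 414.7]
tcp_rot: [3.139, -0.017, 2.979]
contact_force: [1.6, -0.7, -0.5]
opening: 0.4
```

Run:
```python
from h import *
f,m=snap("w4")
for c,z in(("blue",116),("white",100)):
    for k in blobs(f,c): print(c,cv2.contourArea(k),rect(m,k,z))
go([447,-365,400])
```

```text
blue 16077.0 ((526.0592041015625, -146.54544067382812), (114.24117279052734, 114.96051025390625), 80.6389389038086)
white 1379.0 ((463.9250183105469, -137.60467529296875), (130.52940368652344, 11.48713207244873), 79.66935729980469)
white 823.5 ((533.5208129882812, -149.2880096435547), (130.28514099121094, 130.84213256835938), 79.77425384521484)
white 313.0 ((538.5729370117188, -85.89286041259766), (3.317929983139038, 120.46647644042969), 80.18290710449219)
clk 10.05 rpy [ 3.1384 -0.0179  2.9792] pos [ 545.4 -104.5  413.7] F [-0.7  0.2  0.5] op 0.4
tool shift [  54.7 -273.    13.8] tool y angle 80.69
```

View pics/w4.png

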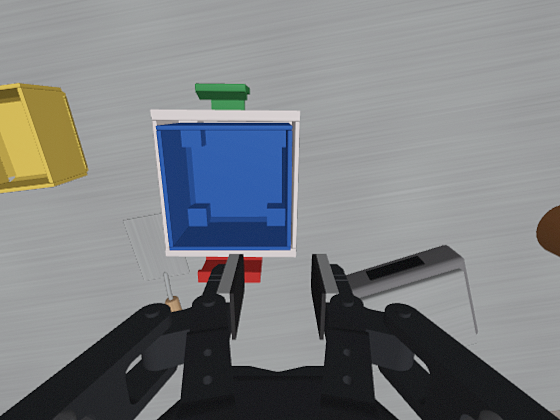

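Blue is home in the white tub: rim at rows 125–250, even gap all round, and its size fits z=116. Next, the yellow tub.

Call:
{"method": "step_arm", "body": {"commands": [[[5,-22,0],0,0.4],[[8,-40,0],0,0.4],[[8,-40,0],0,0.4],[[8,-40,0],0,0.4],[[8,-40,0],0,0.4],[[8,-40,0],0,0.4],[[8,-30,0],0,0.4],[[4,-15,0],0,0.4],[[0,0,0],-0.12,0.4],[[0,0,0],0,0.4]]}}

```text
clock: 11.3
eef_pos: [441.9, -361.9, 403.7]
tcp_rot: [3.127, -0.029, 3.103]
contact_force: [-0.1, -0.3, -0.2]
opening: 0.402
```

Run:
```python
from h import *
go([447,-365,400])
f,m=snap("w5")
for k in blobs(f,"yellow"): print(cv2.contourArea(k),rect(m,k,72),k.reshape(-1,2).min(0),k.reshape(-1,2).max(0),cv2.boxPoints(cv2.minAreaRect(k)).round())
```

```text
clk 11.3 rpy [ 3.1271 -0.0294  3.1028] pos [ 441.9 -361.9  403.7] F [-0.1 -0.3 -0.2] op 0.402
tool shift [-5.3 -2.9  3.5] tool y angle 87.75
9736.0 ((448.19287109375, -376.7684326171875), (99.75345611572266, 106.00952911376953), 87.63777160644531) [207 152] [309 253] [[207. 152.]
 [309. 152.]
 [309. 253.]
 [207. 253.]]
```

View pics/w5.png

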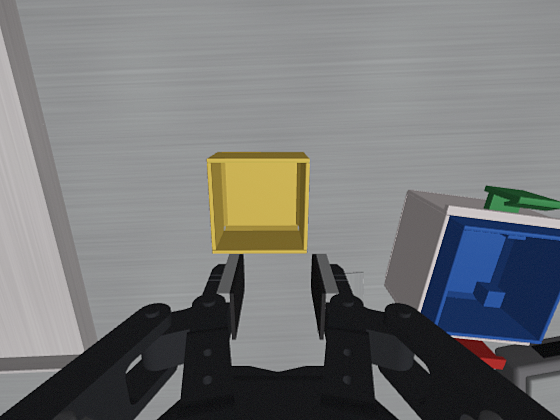

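```bash
cat >> h.py <<'E'
def tip(tgt,L=173):
    s,M=axes();P=s["eef_pos"]+M[:,2]*L
    print("tip",P.round(1),"tool shift",(M.T@(np.array(tgt)-P)).round(1),"ya",np.degrees(np.arctan2(M[1,1],M[0,1])).round(2),"rpy",s["tcp_rot"].round(3),"pos",s["eef_pos"].round(1),"F",s["contact_force"].round(1),"op",round(s["opening"],3),"clk",s["clock"])
E
python3 -c "
from h import *
tip([453.2,-328.7,61])"
```

```text
tip [ 437.  -359.2  230.8] tool shift [-20.   28.7 169.7] ya 87.68 rpy [ 3.127 -0.029  3.101] pos [ 441.9 -361.8  403.7] F [ 0.3  0.3 -0.5] op 0.398 clk 11.35
```

Yellow rim at columns 207–309, rows 157–253, with the near outer wall a sliver above it. Its centre is corrected to (451, −377).

Call:
{"method": "step_arm", "body": {"commands": [[[-10,14,10],0,0.4],[[-9,13,40],0,0.4],[[0,0,50],0,0.4],[[0,0,40],0,0.4],[[0,0,0],0,0.4],[[0,0,0],0,0.4]]}}

```text
clock: 12.1
eef_pos: [462.7, -326.4, 259.4]
tcp_rot: [3.127, -0.027, 3.096]
contact_force: [0.1, 0.2, 0.6]
opening: 0.401
```

```bash
python3 -c "
from h import *
tip([453.2,-328.7,61])"
```

```text
tip [ 458.1 -323.6   86.5] tool shift [ 4.  -5.7 25.5] ya 87.36 rpy [ 3.127 -0.027  3.096] pos [ 462.7 -326.4  259.4] F [0.1 0.2 0.6] op 0.401 clk 12.1
```

Call:
{"method": "step_arm", "body": {"commands": [[[4,-5.5,0],0,0.4],[[0,0,0],0,0.4],[[0,0,14],0,0.4],[[0,0,10],0,0.4],[[0,0,0],0,0.4]]}}

```text
clock: 12.72
eef_pos: [458.7, -332.5, 237.7]
tcp_rot: [3.13, -0.022, 3.095]
contact_force: [0.1, -0.3, -0.5]
opening: 0.401
```

```bash
python3 -c "
from h import *
tip([453.2,-328.7,61])"
```

```text
tip [ 455.  -330.4   64.8] tool shift [1.8 1.6 3.8] ya 87.3 rpy [ 3.13  -0.022  3.095] pos [ 458.7 -332.5  237.7] F [ 0.1 -0.3 -0.5] op 0.401 clk 12.725
```

Call:
{"method": "step_arm", "body": {"commands": [[[0,1.5,3],0,0.4],[[0,0,0],0,0.2],[[0,0,0],0,0.0],[[0,0,0],0,0.0],[[0,0,0],0,0.0],[[0,0,0],0,0.0]], "force": 60}}

```text
clock: 13.48
eef_pos: [459.0, -331.0, 234.8]
tcp_rot: [3.131, -0.021, 3.095]
contact_force: [-0.3, 0.3, -0.8]
opening: 0.024
```

```bash
python3 -c "
from h import *
tip([453.2,-328.7,61])"
```

```text
tip [ 455.4 -328.9   61.9] tool shift [2.2 0.1 0.9] ya 87.31 rpy [ 3.131 -0.021  3.095] pos [ 459.  -331.   234.8] F [-0.3  0.3 -0.8] op 0.024 clk 13.475
```

Call:
{"method": "step_arm", "body": {"commands": [[[0,0,-15],0,0.0],[[0,0,-35],0,0.0],[[0,0,-40],0,0.0],[[0,0,-40],0,0.0],[[0,0,-35],0,0.0],[[0,0,-15],0,0.0],[[0,0,0],0,0.0],[[0,0,0],0,0.0]]}}

```text
clock: 14.48
eef_pos: [461.9, -332.4, 423.4]
tcp_rot: [3.13, -0.022, 3.095]
contact_force: [0.1, -0.5, -1.1]
opening: 0.023
```

Run:
```python
from h import *
f,m=snap("w6")
go([540,-98,420])
```

```text
clk 14.525 rpy [ 3.1297 -0.0221  3.0946] pos [ 461.9 -332.4  423.3] F [-1.   0.5 -0.4] op 0.023
tool shift [-67.1 237.7   4.6] tool y angle 87.29
```

View pics/w6.png

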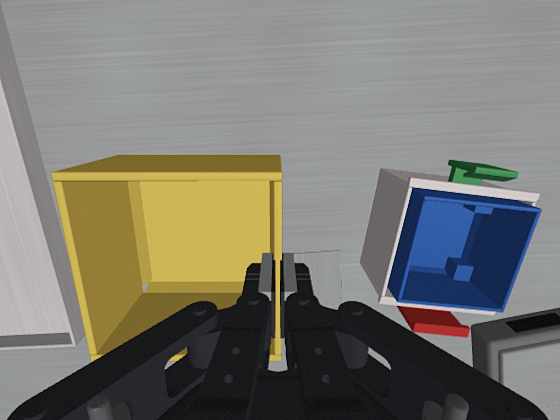

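Yellow is held level (rim top edge row 175, columns 55–281). Carrying it over the nest.

Call:
{"method": "step_arm", "body": {"commands": [[[-6,20,0],0,0.0],[[-10,36,0],0,0.0],[[-10,36,0],0,0.0],[[-10,36,0],0,0.0],[[-10,36,0],0,0.0],[[-10,36,0],0,0.0],[[-6,22,0],0,0.0],[[-3,10,0],0,0.0],[[0,0,0],0.12,0.0],[[0,0,0],0,0.0],[[0,0,0],0,0.0]]}}

```text
clock: 15.9
eef_pos: [538.5, -88.5, 414.6]
tcp_rot: [3.127, -0.041, 2.976]
contact_force: [0.4, -0.0, -1.7]
opening: 0.022
```

Run:
```python
from h import *
place([459,-331,234.8],[3.131,-.021,3.095],[451.3,-376.8],20,[526.8,-147],80)
go([540,-98,420])
```

```text
held pt [ 521.4 -131.6  199.7] tub up [ 0.019 -0.007  1.   ] world d [   5.4  -15.4 -119.7] tool shift [-12.8 -16.  119.1] F [ 0.4 -0.  -1.7] rpy [ 3.127 -0.041  2.976] clk 15.9 op 0.022
clk 15.9 rpy [ 3.1273 -0.0408  2.976 ] pos [538.5 -88.5 414.6] F [ 0.4 -0.  -1.7] op 0.022
tool shift [-2.8 -9.  -5.7] tool y angle 80.48
```

Call:
{"method": "step_arm", "body": {"commands": [[[-12,-15,0],0,0.0],[[0,0,25],0,0.0],[[0,0,25],0,0.0],[[0,0,0],0,0.0],[[0,0,0],0,0.0]]}}

```text
clock: 16.52
eef_pos: [548.3, -109.2, 364.0]
tcp_rot: [3.128, -0.037, 2.979]
contact_force: [-0.4, -0.2, -0.8]
opening: 0.021
```

Run:
```python
from h import *
place([459,-331,234.8],[3.131,-.021,3.095],[451.3,-376.8],20,[526.8,-147],80)
f,m=snap("w7")
```

```text
held pt [ 531.9 -152.7  149.1] tub up [ 0.016 -0.005  1.   ] world d [ -5.1   5.7 -69.1] tool shift [ 3.4  3.8 69.4] F [-0.4 -0.2 -0.8] rpy [ 3.128 -0.037  2.979] clk 16.525 op 0.021
```

View pics/w7.png

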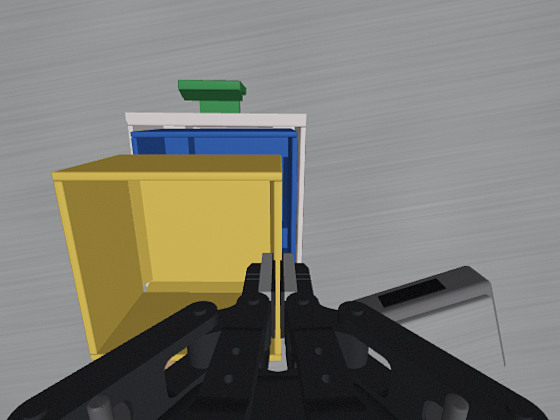

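Yellow is square with the blue rim below it (row 133, right edge column 297) and needs a few mm of shift as computed.

Call:
{"method": "step_arm", "body": {"commands": [[[2.8,3.2,0],0,0.0],[[0,0,0],0,0.0],[[0,0,8],0,0.0],[[0,0,0],0,0.0]]}}

```text
clock: 17.08
eef_pos: [546.0, -105.2, 357.6]
tcp_rot: [3.128, -0.034, 2.98]
contact_force: [-0.5, 0.4, -1.1]
opening: 0.022
```

Run:
```python
from h import *
place([459,-331,234.8],[3.131,-.021,3.095],[451.3,-376.8],20,[526.8,-147],80)
```

```text
held pt [ 530.4 -148.8  142.8] tub up [ 0.013 -0.005  1.   ] world d [ -3.6   1.8 -62.8] tool shift [ 1.7  0.3 62.9] F [-0.5  0.4 -1.1] rpy [ 3.128 -0.034  2.98 ] clk 17.075 op 0.022
```

Call:
{"method": "step_arm", "body": {"commands": [[[1.5,0,12],0,0.0],[[0,0,10],0,0.0],[[0,0,0],0,0.0],[[0,0,0],0,0.0]]}}

```text
clock: 17.58
eef_pos: [543.5, -104.4, 333.4]
tcp_rot: [3.128, -0.035, 2.98]
contact_force: [-0.9, -0.2, -0.9]
opening: 0.022
```

Run:
```python
from h import *
place([459,-331,234.8],[3.131,-.021,3.095],[451.3,-376.8],20,[526.8,-147],80)
```

```text
held pt [ 527.6 -148.   118.6] tub up [ 0.014 -0.005  1.   ] world d [ -0.8   1.  -38.6] tool shift [-0.5  0.3 38.6] F [-0.9 -0.2 -0.9] rpy [ 3.128 -0.035  2.98 ] clk 17.575 op 0.022
```

Call:
{"method": "step_arm", "body": {"commands": [[[-0.5,0,10],0,0.0],[[0,0,10],0,0.0],[[0,0,10],0,0.0],[[0,0,4],0,0.0],[[0,0,2],0,0.0],[[0,0,0],0,0.0]]}}

```text
clock: 18.32
eef_pos: [543.0, -103.4, 295.7]
tcp_rot: [3.128, -0.035, 2.98]
contact_force: [-2.2, 1.6, 4.6]
opening: 0.02
```

Run:
```python
from h import *
place([459,-331,234.8],[3.131,-.021,3.095],[451.3,-376.8],20,[526.8,-147],80)
```

```text
held pt [ 527.2 -146.8   80.8] tub up [ 0.013 -0.006  1.   ] world d [-0.4 -0.2 -0.8] tool shift [ 0.3 -0.3  0.8] F [-2.2  1.6  4.6] rpy [ 3.128 -0.035  2.98 ] clk 18.325 op 0.02
```

Seated on contact; release, rise, and check by the rim size.

Call:
{"method": "step_arm", "body": {"commands": [[[0,0,0],0,0.3],[[0,0,0],0,0.4],[[0,0,0],0,0.4],[[0,0,-15],0,0.4],[[0,0,-30],0,0.4],[[0,0,-30],0,0.4],[[0,0,-30],0,0.4],[[0,0,-20],0,0.4],[[0,0,0],0,0.4]]}}

```text
clock: 19.45
eef_pos: [547.4, -106.3, 429.8]
tcp_rot: [3.128, -0.031, 2.98]
contact_force: [-0.3, 1.3, -0.7]
opening: 0.403
```

Run:
```python
from h import *
f,m=snap("w8")
for c,z in(("yellow",132),("blue",116),("white",100)):
    for k in blobs(f,c)[:2]: print(c,cv2.contourArea(k),rect(m,k,z))
go([440,350,420])
```

```text
yellow 12566.0 ((526.0777587890625, -147.7010955810547), (100.7389907836914, 102.11576080322266), 80.62504577636719)
blue 1525.0 ((526.312744140625, -146.51205444335938), (114.09112548828125, 114.21932983398438), 80.64479064941406)
white 1086.5 ((462.9101257324219, -137.2659454345703), (129.81935119628906, 7.81301212310791), 80.130615234375)
white 743.5 ((532.712158203125, -149.4501190185547), (129.91102600097656, 129.65296936035156), 80.30011749267578)
clk 19.5 rpy [ 3.128  -0.0323  2.9795] pos [ 547.1 -106.2  428.8] F [0.1 0.3 0.2] op 0.4
tool shift [179.  432.7  20.4] tool y angle 80.69
```

The rims now measure 101–102 mm (yellow at z=132) and 114 mm (blue at z=116): both home, concentric within about 1 mm. On to the lid.

Call:
{"method": "step_arm", "body": {"commands": [[[8,18,0],0,0.4],[[15,36,0],0,0.4],[[15,36,0],0,0.4],[[15,36,0],0,0.4],[[15,36,0],0,0.4],[[15,36,0],0,0.4],[[15,36,0],0,0.4],[[15,36,0],0,0.4],[[15,36,0],0,0.4],[[15,36,0],0,0.4],[[15,36,0],0,0.4],[[12,30,0],0,0.4],[[7,18,0],0,0.4],[[0,0,0],-0.14,0.5],[[0,0,0],-0.14,0.5],[[0,0,0],0,0.5]]}}

```text
clock: 21.5
eef_pos: [424.4, 364.4, 426.3]
tcp_rot: [3.123, -0.054, -3.015]
contact_force: [0.8, -0.4, -0.7]
opening: 0.497
```

Run:
```python
from h import *
go([440,350,420])
f,m=snap("w9")
for k in blobs(f,"red"): print(cv2.contourArea(k),rect(m,k,44))
```

```text
clk 21.5 rpy [ 3.123  -0.054  -3.0147] pos [424.4 364.4 426.3] F [ 0.8 -0.4 -0.7] op 0.497
tool shift [-14.  -16.3   5.2] tool y angle 97.21
12975.5 ((438.8289794921875, 351.6938171386719), (151.78102111816406, 129.02102661132812), 7.041189670562744)
5329.5 ((436.6020812988281, 507.73211669921875), (104.11962890625, 81.47685241699219), 48.216644287109375)
```

View pics/w9.png

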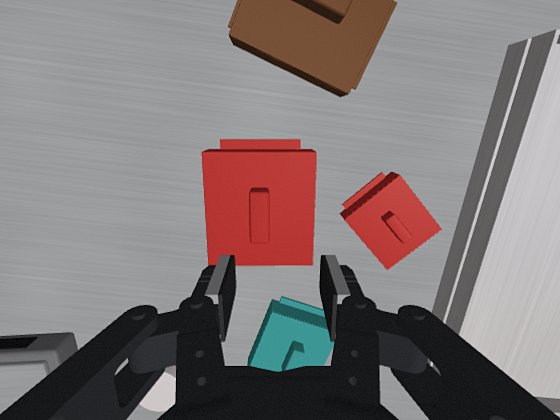

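Lid top spans (203–316, 150–265) with a flange peeking out at row 144 and the handle at (249–270, 187–243). Brown's edge is at the top (230–345, 35–95). Since the tool can't tilt, I'll rotate the lid in the jaws by pressing its robot-side flange on the brown lid's handle.

Run:
```python
from h import *
m=np.load("pics/w9.npy",allow_pickle=True).item();f=cv2.imread("pics/w9.png")
for uv in((259.5,189),(259.5,243),(259.5,216)): print(ray(m,uv,72).round(1))
# brown handle in top view: view-free local crop stats via edges
t=cv2.imread("pics/top0.png");mt=camera_model("top")
for uv in((142,321),(168,328),(155,326)): print("brown handle?",ray(mt,uv,72).round(1))
g=cv2.hconcat([cv2.resize(t[280:370,105:210],None,fx=4,fy=4,interpolation=2),cv2.resize(f[0:110,215:320],None,fx=3.27,fy=3.27,interpolation=2)[:360]]);cv2.imwrite("pics/crop.png",g)
tip([444.7,352.4,52])
```

```text
[413.  349.8  72. ]
[474.5 356.7  72. ]
[443.  353.2  72. ]
brown handle? [234.5 412.   72. ]
brown handle? [218.  352.3  72. ]
brown handle? [222.9 382.   72. ]
tip [414.7 366.3 253.6] tool shift [-38.9 -21.2 199.4] ya 97.1 rpy [ 3.123 -0.054 -3.017] pos [424.4 364.3 426.3] F [ 0.4 -0.4 -0.5] op 0.501 clk 21.55
```

View pics/crop.png

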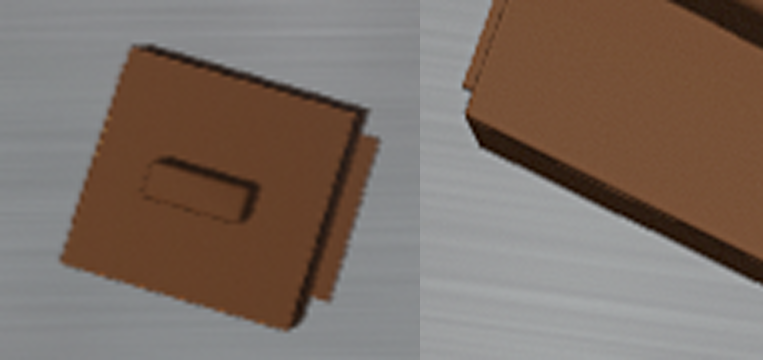

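Crop: the brown lid's top centre is ≈(218.5, 383) with its handle perpendicular to my push direction, which suits as a prop. Grasping the red handle.

Call:
{"method": "step_arm", "body": {"commands": [[[-17,-9,0],0,0.5],[[-16,-9,30],0,0.5],[[0,0,40],0,0.5],[[0,0,40],0,0.5],[[0,0,35],0,0.5],[[0,0,0],0,0.5],[[0,0,0],0,0.5]]}}

```text
clock: 22.42
eef_pos: [459.1, 348.9, 276.8]
tcp_rot: [3.123, -0.049, -3.034]
contact_force: [-0.5, 0.1, 0.9]
opening: 0.5
```

```bash
python3 -c "
from h import *
tip([444,353,52])"
```

```text
tip [450.3 351.2 104.1] tool shift [ 3.5  1.4 52.3] ya 96.13 rpy [ 3.123 -0.049 -3.034] pos [459.1 348.9 276.8] F [-0.5  0.1  0.9] op 0.5 clk 22.425
```

Call:
{"method": "step_arm", "body": {"commands": [[[3.5,1.4,15],-0.015,0.5],[[0,0,15],0,0.5],[[0,0,15],0,0.5],[[0,0,5],0,0.5],[[0,0,0],0,0.5]]}}

```text
clock: 23.05
eef_pos: [453.7, 351.4, 226.3]
tcp_rot: [3.12, -0.045, -3.018]
contact_force: [-1.0, -0.3, -0.8]
opening: 0.501
```

```bash
python3 -c "
from h import *
tip([444,353,52])"
```

```text
tip [445.4 354.1  53.5] tool shift [ 1.5 -0.9  1.6] ya 97.02 rpy [ 3.12  -0.045 -3.018] pos [453.7 351.4 226.3] F [-1.  -0.3 -0.8] op 0.501 clk 23.05
```

Call:
{"method": "step_arm", "body": {"commands": [[[1.2,0,2],0,0.5],[[0,0,0],0,0.3],[[0,0,0],0,0.0],[[0,0,0],0,0.0],[[0,0,0],0,0.0],[[0,0,0],0,0.0]], "force": 30}}

```text
clock: 23.8
eef_pos: [452.6, 351.2, 225.3]
tcp_rot: [3.12, -0.044, -3.018]
contact_force: [-0.2, -0.8, -0.4]
opening: 0.251
```

```bash
python3 -c "
from h import *
tip([444,353,52])"
```

```text
tip [444.6 354.   52.5] tool shift [ 0.7 -1.   0.5] ya 97.02 rpy [ 3.12  -0.044 -3.018] pos [452.6 351.2 225.3] F [-0.2 -0.8 -0.4] op 0.251 clk 23.8
```

Call:
{"method": "step_arm", "body": {"commands": [[[0,0,-15],0,0.0],[[0,0,-30],0,0.0],[[0,0,-35],0,0.0],[[0,0,-20],0,0.0],[[0,0,0],0.14,0.0],[[0,0,0],0.14,0.0],[[0,0,0],0.14,0.0],[[0,0,0],0,0.0]]}}

```text
clock: 24.8
eef_pos: [457.6, 349.8, 335.3]
tcp_rot: [3.136, -0.047, 2.833]
contact_force: [-0.6, 0.5, -2.4]
opening: 0.25
```

```bash
python3 -c "
from h import *
tip([300,358,135])"
```

```text
tip [450.2 353.2 162.5] tool shift [143.2 -41.2  33.9] ya 72.32 rpy [ 3.136 -0.047  2.833] pos [457.6 349.8 335.3] F [-0.6  0.5 -2.4] op 0.25 clk 24.8
```

Call:
{"method": "step_arm", "body": {"commands": [[[20,-6,0],0,0.0],[[35,-10,0],0,0.0],[[35,-10,0],0,0.0],[[25,-7,5],0,0.0],[[12,-3,5],0,0.0],[[0,0,0],0,0.0],[[0,0,0],0,0.0]]}}

```text
clock: 25.68
eef_pos: [317.8, 352.7, 332.2]
tcp_rot: [3.134, -0.047, 2.849]
contact_force: [0.1, -1.3, -1.4]
opening: 0.251
```

```bash
python3 -c "
from h import *
tip([299,358.5,131])"
```

```text
tip [310.4 356.2 159.4] tool shift [10.2 -1.3 28.9] ya 73.19 rpy [ 3.134 -0.047  2.849] pos [317.8 352.7 332.2] F [ 0.1 -1.3 -1.4] op 0.251 clk 25.675
```

Call:
{"method": "step_arm", "body": {"commands": [[[9,-1,0],0,0.0],[[0,0,15],0,0.0],[[0,0,13],0,0.0],[[0,0,0],0,0.0]]}}

```text
clock: 26.18
eef_pos: [308.4, 355.0, 302.3]
tcp_rot: [3.135, -0.047, 2.847]
contact_force: [0.9, 0.3, -1.1]
opening: 0.25
```

```bash
python3 -c "
from h import *
tip([299,358.5,128])"
```

```text
tip [301.  358.5 129.5] tool shift [ 1.9 -0.6  1.5] ya 73.12 rpy [ 3.135 -0.047  2.847] pos [308.4 355.  302.3] F [ 0.9  0.3 -1.1] op 0.25 clk 26.175
```

Call:
{"method": "step_arm", "body": {"commands": [[[0,0,4],0,0.0],[[-1,0,4],0,0.0],[[0,0,0],0,0.0]]}}

```text
clock: 26.55
eef_pos: [309.8, 354.9, 294.1]
tcp_rot: [3.135, -0.046, 2.848]
contact_force: [-1.8, -0.4, 0.2]
opening: 0.246
```

```bash
python3 -c "
from h import *
tip([299,358.5,128]);s=sense();print(s['wrist_torque'])"
```

```text
tip [302.6 358.4 121.3] tool shift [ 3.7 -0.9 -6.6] ya 73.14 rpy [ 3.135 -0.046  2.848] pos [309.8 354.9 294.1] F [-1.8 -0.4  0.2] op 0.246 clk 26.55
[-0.13422204  0.36733908  0.12154858]
```

Call:
{"method": "step_arm", "body": {"commands": [[[-2,0,4],0,0.0],[[-2,0,4],0,0.0],[[-2,0,4],0,0.0],[[0,0,0],0,0.0]]}}

```text
clock: 27.05
eef_pos: [316.7, 353.2, 282.6]
tcp_rot: [3.133, -0.043, 2.849]
contact_force: [-0.7, -1.5, 1.4]
opening: 0.253
```

Run:
```python
from h import *
tip([299,358.5,128]);s=sense();print(s['wrist_torque'])
for n in("scene","wrist"):
    f=grab_frame(n);cv2.imwrite(f"pics/t_{n}.png",f)
s=cv2.imread("pics/t_scene.png");w=cv2.imread("pics/t_wrist.png")
cv2.imwrite("pics/tl.png",cv2.hconcat([cv2.resize(s[120:270,340:490],(400,400)),cv2.resize(w,(400,300))[:,:].copy() if 0 else cv2.copyMakeBorder(cv2.resize(w,(400,300)),0,100,0,0,0)]))
```

```text
tip [310.  356.7 109.8] tool shift [ 11.8  -1.3 -17.7] ya 73.24 rpy [ 3.133 -0.043  2.849] pos [316.7 353.2 282.6] F [-0.7 -1.5  1.4] op 0.253 clk 27.05
[-0.30579297  0.2257439   0.14856154]
```

View pics/tl.png

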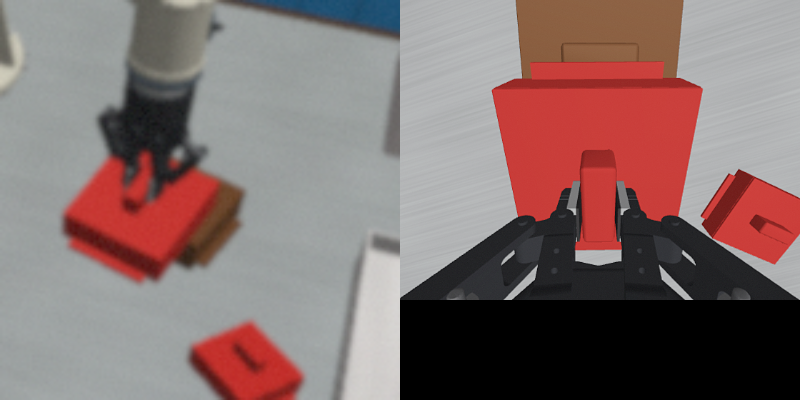

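The lid is tilting as planned: its robot-side flange rests on the brown handle and the scene view shows it sloped. Continuing to about 24°.

Call:
{"method": "step_arm", "body": {"commands": [[[-1.2,0,4],0,0.0],[[-1.2,0,4],0,0.0],[[-1.2,0,4],0,0.0],[[-1.2,0,4],0,0.0],[[0,0,0],0,0.0]]}}

```text
clock: 27.78
eef_pos: [321.9, 352.7, 266.6]
tcp_rot: [3.13, -0.04, 2.851]
contact_force: [2.7, -3.0, 3.1]
opening: 0.252
```

```bash
cat >> h.py <<'E'
def lidang(f,m):
    "red blob nearest the top-centre: print widths per row to tell the tilt"
    k=blobs(f,"red",3000)[0];M=np.zeros(f.shape[:2],np.uint8);cv2.drawContours(M,[k],-1,255,-1)
    for r in range(60,260,12):
        c=np.where(M[r])[0]
        if len(c): print(r,c.min(),c.max(),end=" | ")
    print()
E
python3 - <<'E'
from h import *
tip([299,358.5,128]);s=sense();print(s['wrist_torque']);f,m=snap("t2");lidang(f,m)
E
```

```text
tip [315.9 356.5  93.8] tool shift [ 18.1  -2.6 -33.5] ya 73.33 rpy [ 3.13  -0.04   2.851] pos [321.9 352.7 266.6] F [ 2.7 -3.   3.1] op 0.252 clk 27.775
[-0.50938025 -0.06682781  0.22636399]
72 170 380 | 84 173 378 | 96 144 409 | 108 130 423 | 120 117 435 | 132 115 436 | 144 119 432 | 156 123 428 | 168 127 424 | 180 131 421 | 192 135 417 | 204 139 413 | 216 142 410 | 228 146 406 | 240 150 402 | 252 154 398 |
```

Call:
{"method": "step_arm", "body": {"commands": [[[-1.2,0,3.5],0,0.0],[[-1,0,3],0,0.0],[[0,0,0],0,0.0]]}}

```text
clock: 28.2
eef_pos: [323.9, 352.2, 259.8]
tcp_rot: [3.13, -0.039, 2.851]
contact_force: [2.9, -2.9, 2.7]
opening: 0.254
```

```bash
cat >> h.py <<'E'
def lidtilt(f,m):
    M=mask(f,"red")[:,:];rows=[];W=[]
    k=blobs(f,"red",3000)[0];B=np.zeros(f.shape[:2],np.uint8);cv2.drawContours(B,[k],-1,255,-1)
    w=[(np.where(B[r])[0].min(),np.where(B[r])[0].max()) if B[r].any() else (0,0) for r in range(420)]
    r0=max(range(60,200),key=lambda r:w[r][1]-w[r][0])
    pts=[]
    for r in range(r0+8,244,6):
        Z=m["fx"]*130/(w[r][1]-w[r][0]);pts.append([Z*((w[r][0]+w[r][1])/2-m["cx"])/m["fx"],Z*(r-m["cy"])/m["fy"],Z])
    P=(np.array(pts)-m["t"])@np.array(m["R"])   # world
    d=np.linalg.svd(P-P.mean(0))[2][0];d*=np.sign(d[0])
    print("lid top edge row",r0,"dir",d.round(3),"tilt deg",np.degrees(np.arcsin(d[2])).round(1),"P first/last",P[0].round(1),P[-1].round(1));return P,d
E
python3 - <<'E'
from h import *
tip([299,358.5,128]);s=sense();print(s['wrist_torque']);f,m=snap("t3");lidtilt(f,m)
f=cv2.imread("pics/t2.png");m=np.load("pics/t2.npy",allow_pickle=True).item();lidtilt(f,m)
E
```

```text
tip [318.  356.1  86.9] tool shift [ 20.5  -2.7 -40.3] ya 73.34 rpy [ 3.13  -0.039  2.851] pos [323.9 352.2 259.8] F [ 2.9 -2.9  2.7] op 0.254 clk 28.2
[-0.51487457 -0.21528852  0.18389411]
lid top edge row 126 dir [ 0.875 -0.254 -0.411] tilt deg -24.3 P first/last [252.5 374.2 108. ] [305.7 358.6  83. ]
lid top edge row 125 dir [ 0.901 -0.258 -0.349] tilt deg -20.5 P first/last [250.2 374.5 109.6] [303.5 359.3  89.1]
```

Tilt measured from the wrist image is 24.3°, and the kinematics agree. Firm up the grip and lift.

Call:
{"method": "step_arm", "body": {"commands": [[[0,0,0],0,0.0],[[0,0,0],0,0.0],[[0,0,-15],0,0.0],[[0,0,-30],0,0.0],[[0,0,-40],0,0.0],[[0,0,-40],0,0.0],[[0,0,-30],0,0.0],[[0,0,-10],0,0.0],[[0,0,0],-0.12,0.0],[[0,0,0],0,0.0]], "force": 70}}

```text
clock: 29.5
eef_pos: [326.9, 348.1, 432.2]
tcp_rot: [3.124, -0.043, 2.971]
contact_force: [-0.2, 0.1, -1.7]
opening: 0.24
```

Run:
```python
from h import *
tip([549.5,-151.8,256],163.5);f,m=snap("t4");lidtilt(f,m)
```

```text
tip [320.4 352.1 268.8] tool shift [-311.5 -457.7   -8.6] ya 80.19 rpy [ 3.124 -0.043  2.971] pos [326.9 348.1 432.2] F [-0.2  0.1 -1.7] op 0.24 clk 29.5
lid top edge row 125 dir [ 0.993 -0.001 -0.122] tilt deg -7.0 P first/last [252.6 362.6 280.2] [298.1 366.8 283.3]
```

Run:
```python
from h import *
f=cv2.imread("pics/t4.png");m=np.load("pics/t4.npy",allow_pickle=True).item();lidang(f,m)
f=cv2.imread("pics/t3.png");lidang(f,m)
```

```text
60 168 385 | 72 168 384 | 84 171 381 | 96 134 420 | 108 122 431 | 120 111 442 | 132 110 442 | 144 114 438 | 156 119 434 | 168 123 429 | 180 128 425 | 192 132 420 | 204 137 416 | 216 141 420 | 228 146 439 | 240 150 457 | 252 155 457 | 
60 166 386 | 72 166 384 | 84 169 402 | 96 133 421 | 108 121 432 | 120 110 442 | 132 108 443 | 144 112 438 | 156 117 434 | 168 122 429 | 180 126 425 | 192 131 421 | 204 136 416 | 216 140 412 | 228 145 407 | 240 150 403 | 252 154 398 |
```

The merged background spoiled that fit, but the row widths equal those before lifting, so the tilt held. Travelling to the nest.

Call:
{"method": "step_arm", "body": {"commands": [[[-12,-16,0],0,0.0],[[-24,-36,0],0,0.0],[[-24,-36,0],0,0.0],[[-24,-36,0],0,0.0],[[-24,-36,0],0,0.0],[[-24,-36,0],0,0.0],[[-24,-36,0],0,0.0],[[-24,-36,0],0,0.0],[[-24,-36,0],0,0.0],[[-24,-36,0],0,0.0],[[-24,-36,0],0,0.0],[[-24,-36,0],0,0.0],[[-14,-20,0],0,0.0],[[-6,-9,0],0,0.0],[[0,0,0],0,0.0],[[0,0,0],0,0.0]]}}

```text
clock: 31.55
eef_pos: [537.3, -153.4, 400.0]
tcp_rot: [3.127, -0.061, 2.933]
contact_force: [0.1, -0.8, -2.5]
opening: 0.243
```

```bash
cat >> h.py <<'E'
W=np.array([527.3,-148.0]);A=np.array([-.985,.171])
def O(Ox,Oz,L=163.5): p=W+Ox*A; tip([p[0],p[1],100+Oz],L)
E
python3 - <<'E'
from h import *
O(-22.5,120);f,m=snap("t5");lidang(f,m);P,d=lidtilt(f,m)
N=np.array([-A[1],A[0]]);print("lid midline y offsets from white centre",((P[:,:2]-W)@N).round(1)[::4],"X",((P[:,:2]-W)@A).round(1)[::4],"z",P[::4,2].round(1))
for k in blobs(f,"green",60): print("green",k.reshape(-1,2).min(0),k.reshape(-1,2).max(0))
for k in blobs(f,"white",200)[:3]: print("white",rect(m,k,100))
E
```

```text
tip [ 528.1 -149.   236.8] tool shift [-22.5   1.4  15.5] ya 78.01 rpy [ 3.127 -0.061  2.933] pos [ 537.3 -153.4  400. ] F [ 0.1 -0.8 -2.5] op 0.243 clk 31.55
60 168 385 | 72 168 384 | 84 171 381 | 96 134 419 | 108 122 431 | 120 111 442 | 132 110 442 | 144 114 438 | 156 119 434 | 168 123 429 | 180 128 425 | 192 132 420 | 204 137 416 | 216 141 412 | 228 146 407 | 240 150 403 | 252 155 399 | 
lid top edge row 125 dir [ 0.888 -0.181 -0.424] tilt deg -25.1 P first/last [ 460.9 -136.   249.4] [ 514.4 -146.8  224.2]
lid midline y offsets from white centre [-0.5 -0.2  0.2  0.4  0.8] X [67.5 57.7 46.8 34.5 20.5] z [249.4 244.7 239.4 234.  227.3]
white ((463.2691955566406, -285.0611267089844), (243.728759765625, 596.3056640625), 34.256595611572266)
white ((520.7916870117188, -0.3673553466796875), (242.4713592529297, 211.78115844726562), 1.003746747970581)
white ((711.2424926757812, 56.33971405029297), (188.27316284179688, 87.22505187988281), 42.00045394897461)
```

Call:
{"method": "step_arm", "body": {"commands": [[[-10,0,0],-0.035,0.0],[[-8,1,0],0,0.0],[[0,0,0],0,0.0],[[0,0,5],0,0.0],[[0,0,0],0,0.0]]}}

```text
clock: 32.22
eef_pos: [556.1, -154.0, 394.0]
tcp_rot: [3.124, -0.06, 2.973]
contact_force: [-0.0, 0.5, -2.1]
opening: 0.238
```

Run:
```python
from h import *
O(-22.5,110)
```

```text
tip [ 546.9 -149.6  230.8] tool shift [-4.1 -2.2 20.5] ya 80.3 rpy [ 3.124 -0.06   2.973] pos [ 556.1 -154.   394. ] F [-0.   0.5 -2.1] op 0.238 clk 32.225
```

Call:
{"method": "step_arm", "body": {"commands": [[[-3.4,-1.8,8],0,0.0],[[0,0,8],0,0.0],[[0,0,0],0,0.0],[[0,0,0],0,0.0]]}}

```text
clock: 32.72
eef_pos: [558.0, -156.2, 376.1]
tcp_rot: [3.124, -0.061, 2.973]
contact_force: [0.6, 0.0, -0.9]
opening: 0.244
```

Run:
```python
from h import *
O(-22.5,93);f,m=snap("t6");P,d=lidtilt(f,m)
N=np.array([-A[1],A[0]]);print(((P[:,:2]-W)@N).round(1)[::4])
for k in blobs(f,"green",30): print("green",rect(m,k,121))
```

```text
tip [ 548.7 -151.7  212.9] tool shift [-2.  -0.4 19.9] ya 80.27 rpy [ 3.124 -0.061  2.973] pos [ 558.  -156.2  376.1] F [ 0.6  0.  -0.9] op 0.244 clk 32.725
lid top edge row 125 dir [ 0.894 -0.144 -0.424] tilt deg -25.1 P first/last [ 481.  -141.4  225.5] [ 534.9 -150.1  200.3]
[1.4 1.3 1.2 0.9 0.8]
```

Call:
{"method": "step_arm", "body": {"commands": [[[-1.6,0,8],0,0.0],[[0,0,8],0,0.0],[[0,0,0],0,0.0],[[0,0,0],0,0.0]]}}

```text
clock: 33.28
eef_pos: [558.8, -156.0, 359.1]
tcp_rot: [3.124, -0.06, 2.973]
contact_force: [-0.1, -1.0, -2.6]
opening: 0.237
```

Run:
```python
from h import *
O(-22.5,93)
```

```text
tip [ 549.6 -151.6  195.9] tool shift [-0.1 -0.4  2.9] ya 80.28 rpy [ 3.124 -0.06   2.973] pos [ 558.8 -156.   359.1] F [-0.1 -1.  -2.6] op 0.237 clk 33.275
```

Call:
{"method": "step_arm", "body": {"commands": [[[0,0,3],0,0.0],[[0,0,0],0,0.0],[[-3,0,0],0,0.0],[[-3,0,0],0,0.0],[[0,0,0],0,0.0]]}}

```text
clock: 33.9
eef_pos: [565.1, -157.0, 356.0]
tcp_rot: [3.124, -0.06, 2.973]
contact_force: [0.8, -0.9, -1.1]
opening: 0.238
```

Run:
```python
from h import *
O(-32,92)
```

```text
tip [ 556.  -152.6  192.8] tool shift [-3.  -0.4  0.6] ya 80.28 rpy [ 3.124 -0.06   2.973] pos [ 565.1 -157.   356. ] F [ 0.8 -0.9 -1.1] op 0.238 clk 33.9
```

Call:
{"method": "step_arm", "body": {"commands": [[[-2,0,0],0,0.0],[[-2,0,0],0,0.0],[[0,0,0],0,0.0]]}}

```text
clock: 34.28
eef_pos: [569.4, -157.7, 355.7]
tcp_rot: [3.124, -0.06, 2.973]
contact_force: [-0.3, 0.3, -1.1]
opening: 0.238
```

Run:
```python
from h import *
O(-32,92);f,m=snap("t7");P,d=lidtilt(f,m)
```

```text
tip [ 560.3 -153.3  192.5] tool shift [ 1.4 -0.4  0.6] ya 80.28 rpy [ 3.124 -0.06   2.973] pos [ 569.4 -157.7  355.7] F [-0.3  0.3 -1.1] op 0.238 clk 34.275
lid top edge row 125 dir [ 0.895 -0.145 -0.423] tilt deg -25.0 P first/last [ 492.5 -143.   205. ] [ 546.4 -151.7  179.8]
```

The flange tip is under the lip by kinematics (tip X ≈ −82 to −83.5 mm) with no contact force. Now swinging down along the arc with a soft grip.

Call:
{"method": "step_arm", "body": {"commands": [[[0,0,0],0,0.0],[[0,0,2],0,0.0],[[2.5,0,2.5],0,0.0],[[2.5,0,2.5],0,0.0],[[0,0,0],0,0.0]], "force": 25}}

```text
clock: 34.95
eef_pos: [564.4, -156.7, 349.8]
tcp_rot: [3.125, -0.056, 2.973]
contact_force: [0.7, -0.1, 1.4]
opening: 0.241
```

Run:
```python
from h import *
O(-27,86);f,m=snap("t8");P,d=lidtilt(f,m);print(sense()["wrist_torque"])
```

```text
tip [ 555.8 -152.5  186.6] tool shift [ 1.8 -0.5  0.7] ya 80.29 rpy [ 3.125 -0.056  2.973] pos [ 564.4 -156.7  349.8] F [ 0.7 -0.1  1.4] op 0.241 clk 34.95
lid top edge row 125 dir [ 0.897 -0.146 -0.416] tilt deg -24.6 P first/last [ 488.1 -142.1  198.8] [ 542.3 -151.1  173.3]
[-0.04575725 -0.40382416  0.0581113 ]
```

Call:
{"method": "step_arm", "body": {"commands": [[[-2.5,0,0],0,0.0],[[0,0,0],0,0.0],[[1.5,0,2],0,0.0],[[2,0,2],0,0.0],[[0,0,0],0,0.0]]}}

```text
clock: 35.62
eef_pos: [564.8, -156.7, 348.8]
tcp_rot: [3.125, -0.049, 2.973]
contact_force: [-0.2, 0.5, 0.5]
opening: 0.241
```

Run:
```python
from h import *
O(-24.4,82.6);f,m=snap("t9");P,d=lidtilt(f,m);print(sense()["wrist_torque"])
```

```text
tip [ 557.3 -152.7  185.5] tool shift [ 5.8 -0.6  3.2] ya 80.31 rpy [ 3.125 -0.049  2.973] pos [ 564.8 -156.7  348.8] F [-0.2  0.5  0.5] op 0.241 clk 35.625
lid top edge row 124 dir [ 0.899 -0.145 -0.413] tilt deg -24.4 P first/last [ 489.1 -142.3  197.2] [ 543.1 -151.   172.6]
[-0.11402507 -0.26848924 -0.00109001]
```

Call:
{"method": "step_arm", "body": {"commands": [[[3,0,5],0,0.0],[[2.5,0,5],0,0.0],[[0,0,0],0,0.0]], "force": 20}}

```text
clock: 36.05
eef_pos: [560.3, -155.9, 343.2]
tcp_rot: [3.126, -0.042, 2.973]
contact_force: [-9.7, 2.4, 8.6]
opening: 0.24
```

Run:
```python
from h import *
O(-24.4,82.6);f,m=snap("t10");P,d=lidtilt(f,m);print(sense()["wrist_torque"])
```

```text
tip [ 554.  -152.1  179.9] tool shift [ 2.7 -0.4 -2.6] ya 80.32 rpy [ 3.126 -0.042  2.973] pos [ 560.3 -155.9  343.2] F [-9.7  2.4  8.6] op 0.24 clk 36.05
lid top edge row 126 dir [ 0.93  -0.151 -0.334] tilt deg -19.5 P first/last [ 486.7 -141.8  185.7] [ 541.1 -151.   166.5]
[-0.0762635   0.44053946  0.1106462 ]
```

The lid is rotating (19.5°) and the hook's upright face pushes back, so the flange is engaged. Continuing.

Call:
{"method": "step_arm", "body": {"commands": [[[5,0,4],0,0.0],[[4,0,4],0,0.0],[[0,0,0],0,0.0]]}}

```text
clock: 36.48
eef_pos: [551.8, -154.2, 339.4]
tcp_rot: [3.126, -0.037, 2.974]
contact_force: [-2.5, 2.7, 5.2]
opening: 0.242
```

Run:
```python
from h import *
O(-17,76);f,m=snap("t11");P,d=lidtilt(f,m);print(sense()["wrist_torque"])
```

```text
tip [ 546.2 -150.7  176. ] tool shift [ 2.1 -0.5  0.1] ya 80.35 rpy [ 3.126 -0.037  2.974] pos [ 551.8 -154.2  339.4] F [-2.5  2.7  5.2] op 0.242 clk 36.475
lid top edge row 127 dir [ 0.952 -0.157 -0.263] tilt deg -15.2 P first/last [ 479.5 -140.7  176.9] [ 534.4 -149.7  161.5]
[0.00679034 0.20919608 0.06286388]
```

Call:
{"method": "step_arm", "body": {"commands": [[[3.5,0,5],0,0.0],[[3,0,5],0,0.0],[[0,0,0],0,0.0]]}}

```text
clock: 36.9
eef_pos: [545.7, -153.1, 332.8]
tcp_rot: [3.127, -0.032, 2.974]
contact_force: [-3.4, 0.9, 4.9]
opening: 0.242
```

Run:
```python
from h import *
O(-11.5,70);f,m=snap("t12");P,d=lidtilt(f,m);print(sense()["wrist_torque"])
```

```text
tip [ 540.9 -149.8  169.4] tool shift [ 2.2 -0.5 -0.6] ya 80.38 rpy [ 3.127 -0.032  2.974] pos [ 545.7 -153.1  332.8] F [-3.4  0.9  4.9] op 0.242 clk 36.9
lid top edge row 129 dir [ 0.974 -0.163 -0.155] tilt deg -8.9 P first/last [ 475.5 -139.8  163.2] [ 526.7 -148.4  155.4]
[-0.12196687  0.24251417 -0.06083599]
```

Call:
{"method": "step_arm", "body": {"commands": [[[1.5,0,3],0,0.0],[[0,0,0],0,0.0],[[0,0,0],0,0.5],[[0,0,0],0,0.5],[[0,0,0],0,0.5],[[0,0,-15],0,0.5],[[0,0,-25],0,0.5],[[0,0,-25],0,0.5],[[0,0,-15],0,0.0],[[0,0,0],0,0.0],[[0,0,0],0,0.0],[[0,0,0],0,0.0]]}}

```text
clock: 38.45
eef_pos: [545.6, -154.3, 413.8]
tcp_rot: [3.127, -0.035, 2.974]
contact_force: [-1.3, 0.4, 0.2]
opening: -0.002
```

Run:
```python
from h import *
f,m=snap("t13");P,d=lidtilt(f,m);lidang(f,m)
N=np.array([-A[1],A[0]]);print("X",((P[:,:2]-W)@A).round(1)[::4],"y",((P[:,:2]-W)@N).round(1)[::4],"z",P[::4,2].round(1))
p=W+58*A;tip([p[0],p[1],155])
for k in blobs(f,"green",30): print("green",rect(m,k,121),k.reshape(-1,2).min(0),k.reshape(-1,2).max(0))
```

```text
lid top edge row 113 dir [ 0.982 -0.169 -0.081] tilt deg -4.6 P first/last [ 469.7 -137.4  152.7] [ 565.4 -153.9  142.9]
96 217 338 | 108 218 337 | 120 188 368 | 132 189 366 | 144 190 365 | 156 192 364 | 168 193 363 | 180 194 362 | 192 195 360 | 204 196 359 | 216 197 358 | 228 198 357 | 240 199 356 | 252 201 354 | 
X [ 58.6  41.2  23.1   3.8 -16.2 -38.6] y [-0.6 -0.7 -0.8 -0.5 -0.6 -0.7] z [152.7 149.6 149.2 147.2 146.6 142.9]
tip [ 539.9 -150.7  240.8] tool shift [67.8 -0.5 88.2] ya 80.37 rpy [ 3.127 -0.035  2.974] pos [ 545.5 -154.3  413.7] F [ 0.3  1.  -0.8] op -0.0 clk 38.5
green ((443.5032958984375, -133.60964965820312), (39.09780502319336, 8.952688217163086), 80.44853210449219) [252  80] [301  92]
```

Lid tilt 4.6°: hook side down at about home height, clip side resting on the clip's nose, centred in y within 1 mm. Pressing on the clip side with shut fingers.

Call:
{"method": "step_arm", "body": {"commands": [[[28,0,0],0,0.0],[[28,0,0],0,0.0],[[8,0,10],0,0.0],[[0,0,30],0,0.0],[[0,0,25],0,0.0],[[0,0,0],0,0.0]]}}

```text
clock: 39.25
eef_pos: [479.1, -141.9, 345.5]
tcp_rot: [3.126, -0.038, 2.974]
contact_force: [-0.3, 0.5, 0.6]
opening: 0.002
```

Run:
```python
from h import *
p=W+58*A;tip([p[0],p[1],153])
```

```text
tip [ 473.  -138.2  172.6] tool shift [ 2.  -0.7 19.7] ya 80.37 rpy [ 3.126 -0.038  2.974] pos [ 479.1 -141.9  345.5] F [-0.3  0.5  0.6] op 0.002 clk 39.25
```

Call:
{"method": "step_arm", "body": {"commands": [[[0,0,10],0,0.0],[[0,0,8],0,0.0],[[0,0,6],0,0.0],[[0,0,5],0,0.0]]}}

```text
clock: 39.75
eef_pos: [479.1, -141.6, 317.5]
tcp_rot: [3.126, -0.037, 2.974]
contact_force: [-16.7, 4.2, 63.3]
opening: -0.003
```

Call:
{"method": "step_arm", "body": {"commands": [[[0,0,6],0,0.0],[[0,0,6],0,0.0]]}}

```text
clock: 40.0
eef_pos: [479.3, -141.7, 317.3]
tcp_rot: [3.127, -0.036, 2.975]
contact_force: [-28.8, 7.0, 85.4]
opening: -0.001
```

Run:
```python
from h import *
p=W+58*A;tip([p[0],p[1],144])
```

```text
tip [ 473.5 -138.1  144.5] tool shift [ 3.2 -0.6  0.6] ya 80.4 rpy [ 3.127 -0.036  2.975] pos [ 479.3 -141.7  317.3] F [-28.8   7.   85.4] op -0.001 clk 40.0
```

The fingertips reached z=144.5, the home height of the lid's top, but the force rose to 85 N, more than needed. Backing off.

Call:
{"method": "step_arm", "body": {"commands": [[[0,0,-8],0,0.0],[[0,0,-20],0,0.0],[[0,0,-35],0,0.0],[[0,0,-30],0,0.0],[[-20,0,-10],0,0.0],[[-30,0,0],0,0.0],[[0,0,0],0,0.0],[[0,0,0],0,0.0]]}}

```text
clock: 41.0
eef_pos: [534.0, -152.6, 426.0]
tcp_rot: [3.128, -0.025, 2.974]
contact_force: [-0.8, 0.5, -0.1]
opening: -0.003
```

Run:
```python
from h import *
f,m=snap("t14");P,d=lidtilt(f,m);lidang(f,m)
N=np.array([-A[1],A[0]]);print("X",((P[:,:2]-W)@A).round(1)[::4],"y",((P[:,:2]-W)@N).round(1)[::4],"z",P[::4,2].round(1))
for k in blobs(f,"green",30): print("green",rect(m,k,121),k.reshape(-1,2).min(0),k.reshape(-1,2).max(0))
for k in blobs(f,"red",1500)[:3]: print("red",rect(m,k,144))
for k in blobs(f,"white",200)[:4]: print("white",rect(m,k,100))
s=sense();print(s["clock"],s["contact_force"],s["eef_pos"])
```

```text
lid top edge row 122 dir [ 0.985 -0.171 -0.007] tilt deg -0.4 P first/last [ 468.2 -136.9  141.7] [ 559.  -152.7  143. ]
108 223 333 | 120 197 357 | 132 197 360 | 144 198 359 | 156 199 358 | 168 200 357 | 180 200 356 | 192 201 355 | 204 202 354 | 216 203 353 | 228 204 352 | 240 205 351 | 252 205 350 | 
X [ 60.1  41.   21.3   0.3 -21.9] y [-0.8 -0.9 -0.6 -0.7 -0.8] z [141.7 140.9 141.7 140.9 140. ]
green ((444.59393310546875, -133.48049926757812), (39.410064697265625, 10.332423210144043), 80.39500427246094) [254  93] [301 106]
red ((523.9254760742188, -146.44554138183594), (129.67874145507812, 150.61485290527344), 80.13987731933594)
41.05 [-0.29547683 -0.79859847  0.43353794] [ 534.00509572 -152.57878217  425.96769705]
```

The lid is level (0.4° measured), its top is at home height after unloading, and the green clip is back at 79–89 mm (its rest band) over the flange. Handing in.

```bash
python3 -c "
from rig import *
sign_off();print(sense()['clock'])"
```

```text
the job is handed in; nothing more can be done
the job is handed in; nothing more can be done
```

I nested the blue tub in the white one and the yellow tub in the blue one. I hooked the red lid under the white tub's hook, swung it down and pressed it until it sat level. I handed in at about 41 s of the 72 s limit; no verdict is reported. To tilt the lid I pressed its flange on the brown lid's handle while holding it, since the arm cannot tilt the tool itself.

**Last checks**
- **Tubs:** measured before the lid went on, the rim sizes matched their home heights: blue 114 mm at z = 116 mm, yellow 101–102 mm at z = 132 mm. They were concentric within about 1 mm.
- **Lid:** it was level to 0.4° after I let go, and centred within 1 mm in y. I did not measure its position along x separately.
- **Clip:** it was back in its rest position, about 79–89 mm from the tub's centre.
- **Robot:** it was clear of everything, with about 0 N at the wrist.

**What did not go cleanly**
- The final press reached 85 N at the wrist, far more than the clip needs. That is under the 120 N wrist limit, and only the shut fingertips were on the lid. I did not check whether fingertip force counts against the 40 N limit.
- The tool's tilt drifted by up to about 0.06 rad during the fast moves, and I corrected for it in the targets.
- One lid-tilt reading, taken just after lifting, came out wrong because another red object ran into it in the picture. I rechecked with row widths instead.
- The lid's top measured 2–3 mm below its nominal height of 144 mm, while the fingertip contact gave 144.5 mm.
- After the first pictures I did not measure the scale, jar and spatula again. I kept the arm away from them.

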